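Raise a board support to the next hole until its sprung button clicks

ROBOT

A 6-joint arm with a two-finger parallel gripper is mounted at the origin on the work surface. World frame = base frame: x ahead of the robot, y to its left, z up, the work surface at z = 0. Lengths are in mm, angles in rad, forces in N, time in s.
With the tool pointing down it reaches from about 350 to 875 mm from the base axis. Payload 4.2 kg.
Tool frame: the origin (TCP) lies on the centre line of the jaws, within the pads' length; the fingertips stand ahead of it and the grasp point (between the pads) lies 3 mm ahead of it (robot.tcp_to_tips is the x of the fingertips in the tool frame, in mm); x points along the fingers, y is the direction in which the jaws open and shut, and the axes are right-handed (so a half turn about x gives the same grasp; the last joint's range is limited). The gripper opens to 85 mm and grips with 20 to 120 N. Pads are 22 mm wide; open, the fingers measure 114 mm over their backs; the gripper's body (76 mm by 85 mm) begins 54 mm behind the grasp point. The pads swing forward as they close: fully open they stand 13 mm farther back than shut.
Start: joints at [1.441, 0.385, 0.008, 0, -1.194, -0.259], TCP at [236.891, 578.344, 253.312] pointing down, gripper open.
Joint ranges: [-3.14, 3.14], [-1.21, 2.06], [-1.07, 1.41], [-3.16, 2.05], [-2.99, -0.16], [-3.1, 3.1]. Speed limits (rad/s): [2.79, 2.79, 3.14, 3.14, 3.14, 3.14].

INTERFACE

Orientations are given as a 3x3 rotation matrix whose columns are the frame's x, y, z axes.
In Python, from cell import read_state, vision, sign_off, models, robot gives the robot as it stands. The module is installed in compiled form; this text tells all that it offers.
- The arm moves only by the tool jog_arm, never from a script. Its argument "deltas" is text: rows parted by semicolons, each of 7 numbers parted by spaces: the shift along the world's x, y, z scaled (see below), then the turn, a rotation vector about the world's x, y, z scaled (see below), then the closure, from 0 (fully open) to 1 (shut). A call has 1 to 10 rows; each row shifts and turns the commanded pose from where the row before left it; what a row does not reach is not made up. The controller multiplies each number of a shift by 0.5 m and each number of a turn by 8 degrees. A row lasts 1/10 s, in which the tool goes at most 50 mm and 8.59 degrees, less where a joint would pass 70% of its speed; a pose out of reach is approached as far as the arm can. A call with a number of a shift or a turn outside -1 to 1 is refused whole. A call with a gripper value outside its range is refused whole. The fingers move at their own pace and stop on an object; "force" is the grip in N (left out, the last holds). Time passes only in rows, so rows that do not move let the fingers close. It gives the time, the measured TCP pose, the force and the opening at its end, in the units of the state.
- read_state(): the state, without advancing time (a new reading comes with each control period).
- vision.read_camera(name): name is "side" or "top" or "wrist"; returns (picture, depth): 480x640x3 uint8, red, green, blue; 480x640 float32, mm along the optical axis (not along the pixel's ray), 0 where there is no reading.
- vision.calibration(name): a dict with "intrinsics" (3x3 intrinsics, pixels), "R" (3x3) and "t" (3): a world point X has camera coordinates R X + t. Camera axes: x right, y down, z forward; pixel columns grow to the right and rows downward; lengths in mm; the calibration is good to about 2 mm. A picture is of the moment at which its call begins: read the wrist's pose just before it. calibration takes no time and is no camera call; for the wrist camera it gives the pose at the moment of the call.
- sign_off(): hands the job in, once; it reports no verdict.
Trained networks look in the newest picture that a camera, given by its name, has taken for a name from the list of things; names that differ only in an ending like _2 or _b are one class to them, and where a whole thing is asked for, a point or a joint stands for the part that bears it (a point fixed in the world has none). Each returns a list of dicts, best first, with "p" (0 to 1); they miss things now and then, are a little off and sometimes report something else, mostly with a low value. They report only what shows in the picture. A call takes as long as a camera call. They do not tell look-alikes from the thing itself.
- models.spot_in(camera, thing): "at" ([x, y, z] in mm, in world coordinates, good to about 4 mm: the middle of the surface that is visible of it).
- models.trace(camera, thing): "pixels" (480x640 bool, what is visible of it).
- models.landmark_of(camera, thing): "at" ([x, y, z] in mm, in world coordinates, good to about 4 mm: a listed point, or the origin of a listed thing).
The state is a dict: "time_s": time; "joint_pos": joint angles; "dq": joint speeds; "effort": joint torques, N m; "tool_pos": TCP position; "orientation": TCP orientation; "ft_force": force on the tool from outside, world axes, zero at the start; "torque": the same for the moment, N m; "gripper_width": finger opening in mm.
Only numpy, scipy, OpenCV 4.12 (cv2) and the standard library are available. Lean on these libraries where they do the work, as an engineer would, in place of code of your own. Each camera call takes 0.05 s, during which the arm holds its last target.

TASK

Of the two board supports on the bench, one stands a hole lower than its mate: pinch in its sprung button, slide the sleeve up until the button pops out through the next hole, and stop as you feel it catch, without forcing it. Let go, then lean on the middle of its head with about 15 N (never more than 30 N) to make sure that the button carries it. Take your hand away and leave the other things on the bench where they are.

Things in the scene. Friction and masses are not known exactly. Their poses are not given: they have to be found in the camera images.
- support: the low support, bolted to the bench (fixed): steel foot plate 120 x 150 x 10 mm (x, y, z) with an upright inner tube. Origin on the bench under the tube's axis, z up; the button looks along its +x, the T-head lies along its y. The mate looks the same but stands one hole higher
- sleeve: square matt aluminium tube 34 x 34 mm, not slippery, sliding over the inner tube, 120 mm long, 0.35 kg, under a T-head 34 mm wide (x), 130 long (y), 16 high. +x face: three 16 mm holes in a column, 3 to 5 cm apart; at first the button stands in the topmost, the next is the one below it. -x face blank. Both faces are free to be gripped. Origin on the bench under its axis while sleeve_slide is 0
- sleeve_slide (a joint): how far the sleeve is raised (m): about 0 at the start (1.5 mm of play in the hole either way), growing as it goes up, travel 76 mm. Tube friction is about 5 N, so the sleeve stays where it is left
- button: domed steel button 13 mm across on the inner tube, always 120 mm above the bench (at first 38 mm below the head's top); origin on the tube's axis at that height. Pinched with one finger on it and the other on the sleeve's blank face, it goes in flush while the same fingers grip the sleeve; raising the sleeve then slips it under the wall (10 to 20 N, then about 9 N)
- button_tip (a point): the tip of the button's dome, 5 mm proud of the sleeve's face when out. Fingers in front of the next hole as it comes up would hold the button in; up to 20 mm of finger below the first hole is clear of it
- button_press (a joint): how far the button is pressed in (m), spring 3 to 6 N: 0 right out, 0.005 flush with the sleeve's face, about 0.007 under the sleeve's wall, where it rides until a hole comes. A grip of 20 to 30 N presses it in and holds the sleeve
- head_top (a point): middle of the T-head's rubber top, on the tube's axis; 158 mm above the bench at the start
- mate: the other support (fixed), already a hole higher; same foot, nothing to be done to it
- battery: bystander: spare battery pack 116 x 74 x 60 mm; origin under its middle
- guide_ring: bystander: flat black template ring, 110 mm outside, 84 mm inside, 6 mm thick; origin under its middle
- clamp: bystander: screw clamp lying flat, bar 300 mm long along its x, wooden handle; origin under its middle
- screwdriver: bystander: screwdriver lying along its x; origin under its middle
- batten: bystander: white-faced board strip 45 x 420 x 20 mm (x, y, z), waiting to be laid on the supports; origin under its middle
- screw_jar: bystander: jar of screws, 68 mm across, 85 mm tall; origin under its middle
- sanding_block: bystander: hand sanding block 125 x 70 x 44 mm; origin under its middle
Mind the look-alikes: they are no part of the job. Leave any pink or turquoise look-alike of the support alone.

How it is judged (in metres and radians):
On the way, in this order (a step that is already met when the one before it is completed fails the run):
1. the button is pinched in and the sleeve has been raised off its first hole (value of joint button_press above 0.0055 m and value of joint sleeve_slide above 0.008 m), for 0.05 s.
2. the button has popped out through the next hole (value of joint sleeve_slide between 0.02 and 0.05 m and value of joint button_press below 0.0015 m), for 0.2 s.
3. the head is leaned on from above, so that the button carries more than 6 N (all of step 2 and z of the grasp point in the frame of head_top above 0.005 m and contact force between button and sleeve above 6 N), for 0.1 s.
At the end, for the whole second after the job is handed in: The low support's sleeve stands one hole higher than at the start, with the button right out (within 1.5 mm) through its second hole; the head has been pressed down onto the button with more than 6 N; the sleeve is at rest and let go (all of step 2 and linear speed of sleeve below 0.005 m/s and contact force between the fingers and sleeve below 0.1 N); the robot touches nothing.
It fails at once if the latch is forced: more than 30 N between the button and the sleeve (contact force between button and sleeve above 30 N).
It fails at once if another thing on the bench is shoved (moved more than 30 mm) (distance of any of battery, guide_ring, clamp, screwdriver, batten, screw_jar, sanding_block from where it was at the start of the episode above 0.03 m).
It also fails if it takes over 51 s, if anything falls off the work surface, if the arm or the gripper's body presses on something with over 40 N, if the wrist force passes 120 N, or if a joint passes its speed limit or range.

## Working session

There is one attempt and no reset: what is moved stays moved. The work goes in short steps, Python scripts to look and compute and a tool call to move; the robot and the scene stay as the last step left them, time stands still between calls to the robot, and variables do not carry over. Pictures are saved under pics/ and viewed, and the job is handed in when it is done.

Besides the shell and the picture viewer there is one more tool, called after "Call:" as name(argument=value, ...) on one line, values as JSON. jog_arm: Moves the arm, as the interface text tells. Its arguments: {"type":"object","properties":{"deltas":{"type":"string"},"force":{"type":"number"}},"required":["deltas"]}

```bash
mkdir -p pics; python3 - <<'E'
from cell import read_state, vision, models, robot
import cv2
for c in ("side","top"):
    im,d=vision.read_camera(c); cv2.imwrite(f"pics/{c}0.png",im[:,:,::-1])
    for t in ("support","mate","button_tip","head_top","sleeve"):
        for f in (models.landmark_of,):
            for r in f(c,t)[:4]: print(c,t,[round(float(x)) for x in r["at"]],round(r["p"],2))
    k=vision.calibration(c); print(k)
print(read_state()); print(robot.tcp_to_tips)
E
```

```text
side support [174, 348, -1] 0.84
side support [527, 153, 3] 0.7
side mate [501, -186, 1] 0.91
side head_top [177, 341, 160] 0.98
side head_top [527, 152, 157] 0.96
side head_top [240, -251, 157] 0.91
side sleeve [526, 155, -1] 0.86
side sleeve [179, 341, -2] 0.78
side sleeve [530, 151, 160] 0.33
{'intrinsics': array([[454.62027227,   0.        , 318.8184023 ],
       [  0.        , 454.62027227, 245.92601722],
       [  0.        ,   0.        ,   1.        ]]), 'R': array([[ 0.82674673, -0.56243225,  0.01264164],
       [-0.40827021, -0.61529327, -0.67433644],
       [ 0.38704688,  0.55234424, -0.73831603]]), 't': array([-340.50437556,  321.99598491,  767.9993942 ])}
top support [173, 346, -1] 0.96
top support [521, 151, 0] 0.78
top support [362, 187, -1] 0.64
top support [244, -250, -1] 0.61
top mate [501, -189, -5] 0.63
top head_top [246, -251, 158] 0.95
top head_top [528, 156, 160] 0.86
top head_top [176, 342, 159] 0.65
top sleeve [523, 155, 2] 0.74
top sleeve [242, -251, 4] 0.72
top sleeve [180, 341, 2] 0.59
{'intrinsics': array([[447.50514798,   0.        , 322.41840223],
     
[... 402 characters left out ...]
20840e-05,
       -1.19400991e+00, -2.58579476e-01]), 'dq': array([ 0.00032076, -0.001041  , -0.00042858, -0.00024474,  0.00164245,
        0.00134425]), 'effort': array([-7.87743238e-05, -3.91833508e+01,  1.88528126e+01,  4.18877408e+00,
       -4.74124590e-04, -6.81371802e-06]), 'tool_pos': array([236.89052063, 578.3280105 , 253.32783862]), 'orientation': array([[-8.99894944e-06, -3.79066907e-01, -9.25369267e-01],
       [ 1.01422033e-05, -9.25369267e-01,  3.79066907e-01],
       [-1.00000000e+00, -5.97407927e-06,  1.21719249e-05]]), 'ft_force': array([ 0.20917721, -0.56653667, -0.05659938]), 'torque': array([ 0.02308206, -0.02385468, -0.00105233]), 'gripper_width': 85.35045304733103}
22.0
```

View pics/side0.png

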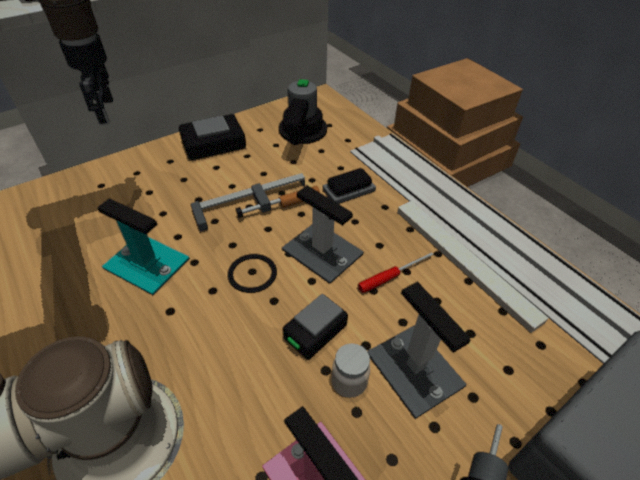

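View pics/top0.png

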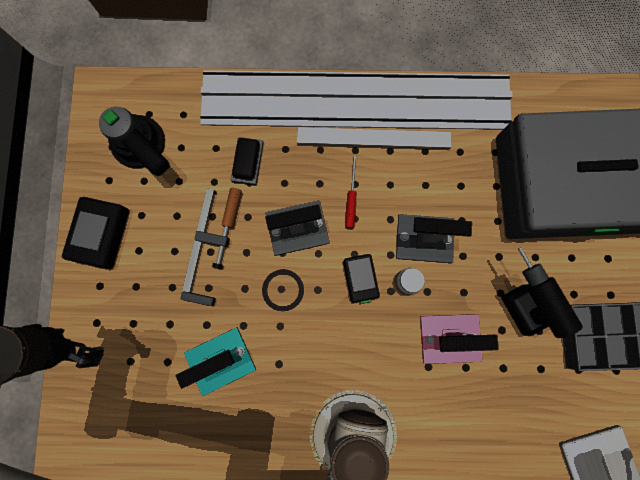

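The candidates in the side view are grey supports at (322,225), with head z≈157, and at (430,330), which is taller; a teal one at (135,240) and a pink one at (310,450). The low grey one at about (527,153) fits the description. Next I'll check it in a crop and measure its yaw.

```bash
cat > h.py <<'E'
import numpy as np, cv2
from cell import read_state, vision, models
def cloud(c,d):
    k=vision.calibration(c) if isinstance(c,str) else c
    K=k["intrinsics"];v,u=np.mgrid[:480,:640]
    P=np.stack([(u-K[0,2])/K[0,0]*d,(v-K[1,2])/K[1,1]*d,d],-1)
    return (P-k["t"])@k["R"]
def proj(k,X):
    p=k["R"]@np.asarray(X,float)+k["t"]; p=k["intrinsics"]@p; return p[:2]/p[2]
E
python3 - <<'E'
from h import *
for c in("side","top"):
    im,d=vision.read_camera(c);P=cloud(c,d)
    for nm,ctr in (("low",(527,153)),("mate",(501,-187))):
        m=(d>0)&(np.hypot(P[...,0]-ctr[0],P[...,1]-ctr[1])<95)&(P[...,2]>125)
        z=P[m][:,2];zt=np.percentile(z,90);m&=abs(P[...,2]-zt)<7
        q=P[m];r=cv2.minAreaRect(q[:,:2].astype(np.float32))
        b=cv2.boxPoints(r);e=[b[1]-b[0],b[2]-b[1]];e=max(e,key=np.linalg.norm)
        print(c,nm,r,"long axis yaw",np.degrees(np.arctan2(e[1],e[0])),q.mean(0),np.median(q[:,2]),m.sum())
    if c=="side":
        cv2.imwrite("pics/side_crop.png",cv2.resize(im[170:300,260:480,::-1],None,fx=3.6,fy=3.6,interpolation=cv2.INTER_CUBIC))
    else: cv2.imwrite("pics/top_crop.png",cv2.resize(im[180:280,240:380,::-1],None,fx=5,fy=5,interpolation=cv2.INTER_CUBIC))
E
```

```text
side low ((525.4795532226562, 153.08172607421875), (35.73837661743164, 130.17344665527344), 13.521676063537598) long axis yaw -76.47833 [524.25366889 149.47312677 156.16959952] 156.57491471458835 751
side mate ((501.2063903808594, -188.1591796875), (129.80865478515625, 34.964393615722656), 86.35626983642578) long axis yaw 86.35626 [ 499.78400287 -192.45020403  191.03100938] 191.3273816521869 1556
top low ((525.4907836914062, 152.9232177734375), (34.073585510253906, 128.70570373535156), 13.730259895324707) long axis yaw -76.26972 [525.50638591 152.76820044 156.65398934] 156.6467111845106 750
top mate ((502.5758972167969, -187.49627685546875), (127.54753112792969, 33.683048248291016), 86.37276458740234) long axis yaw 86.372734 [ 502.23227921 -187.46854645  191.77380465] 191.7128019383005 814
```

View pics/side_crop.png

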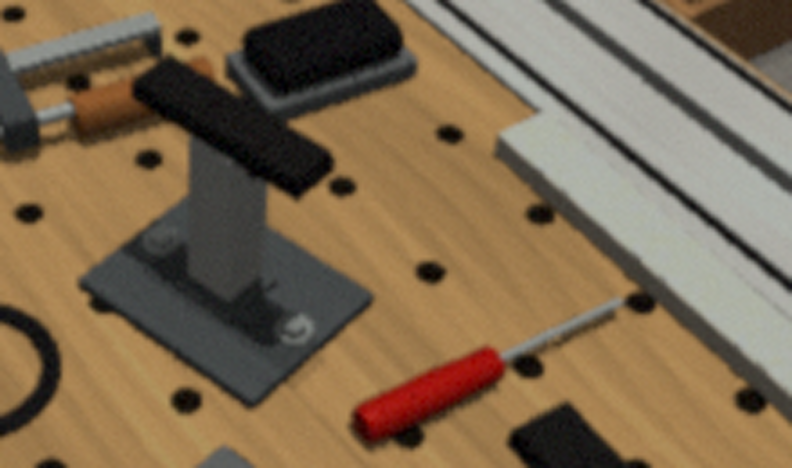

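View pics/top_crop.png

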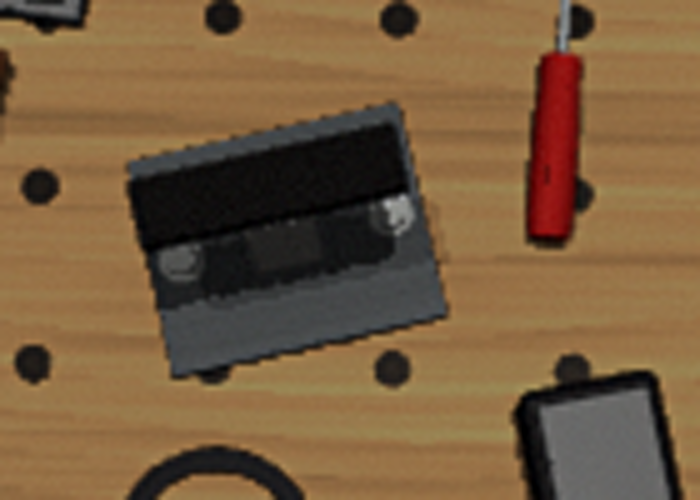

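The crop shows the low grey support with its −x face blank, at (228,215), so the button faces away from the camera. Its axis is at about (525.5,153), its x-yaw is 13.6°, and the heads differ by 35 mm, so the hole pitch is about 35 mm. I'll move above it now, with the jaws along the support's x.

Call:
jog_arm(deltas="0.054 -0.08 0 0 0 -0.8 0; 0.054 -0.08 0 0 0 -0.8 0; 0.054 -0.08 0 0 0 -0.8 0; 0.054 -0.08 0 0 0 -0.8 0; 0.054 -0.08 0 0 0 -0.8 0; 0.054 -0.08 0 0 0 -0.8 0; 0.054 -0.08 0 0 0 -0.8 0; 0.054 -0.08 0 0 0 -0.8 0; 0.03 -0.04 0 0 0 -0.36 0; 0 0 0 0 0 0 0", force=25)

```text
time_s: 1.7
tool_pos: [469.2, 235.9, 253.4]
orientation: [[0.0, -0.973, -0.231], [-0.0, -0.231, 0.973], [-1.0, -0.0, -0.0]]
ft_force: [-0.3, 1.0, -0.2]
gripper_width: 85.4
```

Call:
jog_arm(deltas="0.056 -0.083 0 0 0 0 0; 0.056 -0.083 0 0 0 0 0; 0 0 0 0 0 0 0")

```text
time_s: 2.0
tool_pos: [525.6, 152.6, 253.1]
orientation: [[0.0, -0.973, -0.232], [-0.001, -0.232, 0.973], [-1.0, 0.0, -0.001]]
ft_force: [-0.4, 0.5, -0.8]
gripper_width: 85.3
```

```bash
python3 - <<'E'
from h import *
s=read_state();print(s["time_s"],s["tool_pos"],s["orientation"])
k=vision.calibration("wrist");im,d=vision.read_camera("wrist");cv2.imwrite("pics/w1.png",im[:,:,::-1])
P=cloud(k,d);m=(d>0)&(P[...,2]>145)&(P[...,2]<170)&(np.hypot(P[...,0]-525,P[...,1]-153)<95)
q=P[m];print(cv2.minAreaRect(q[:,:2].astype(np.float32)),np.median(q[:,2]))
print("cam at",-k["R"].T@k["t"],k["R"][2])
for t in("head_top","button_tip"):
    for r in models.landmark_of("wrist",t)[:2]: print(t,r["at"],r["p"])
E
```

```text
2.0 [525.57489849 152.55331335 253.1284289 ] [[ 1.37029268e-04 -9.72790245e-01 -2.31687547e-01]
 [-7.05129852e-04 -2.31687586e-01  9.72789990e-01]
 [-9.99999742e-01  3.00691056e-05 -7.17691422e-04]]
((526.0884399414062, 153.05984497070312), (34.14952087402344, 128.47816467285156), 13.79653549194336) 158.08642623689505
cam at [540.36537009  88.34617968 374.72917443] [-0.05958642  0.25383268 -0.96541101]
button_tip [545.3, 160.5, 123.0] 0.48
```

View pics/w1.png

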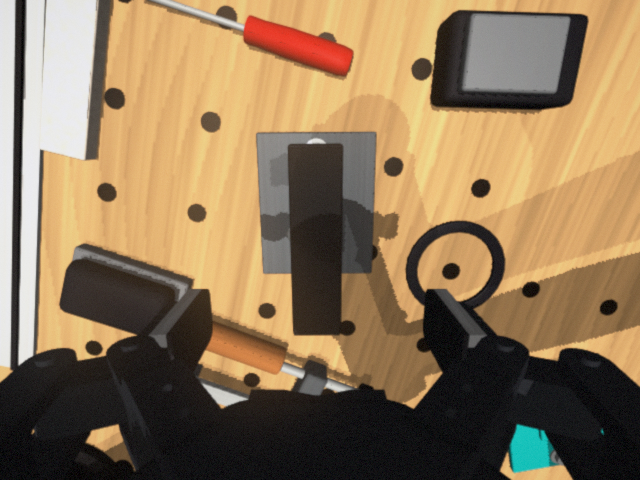

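The wrist view shows the head at (317,240), centred between the open fingers, with the jaws across its narrow side. I'll descend with the pads level with the button, then close.

Call:
jog_arm(deltas="0.001 0.001 -0.06 0 0 0.04 0; 0 0 -0.06 0 0 0 0; 0 0 -0.06 0 0 0 0; 0 0 -0.05 0 0 0 0; 0 0 -0.028 0 0 0 0; 0 0 0 0 0 0 0; 0 0 0 0 0 0 0")

```text
time_s: 2.85
tool_pos: [524.3, 157.3, 124.9]
orientation: [[0.001, -0.97, -0.244], [0.0, -0.244, 0.97], [-1.0, -0.001, -0.0]]
ft_force: [0.6, -0.7, -0.0]
gripper_width: 85.3
```

```bash
python3 - <<'E'
from h import *
s=read_state();print(s["time_s"],s["tool_pos"],s["ft_force"])
for c in("wrist","side"):
    im,d=vision.read_camera(c)
    if c=="side": im=cv2.resize(im[160:290,240:400],None,fx=4,fy=4,interpolation=cv2.INTER_CUBIC)
    cv2.imwrite(f"pics/{c}2.png",im[:,:,::-1])
E
```

```text
2.85 [524.27386339 157.28513105 124.86509462] [ 0.62079939 -0.71721367 -0.02805888]
```

View pics/wrist2.png

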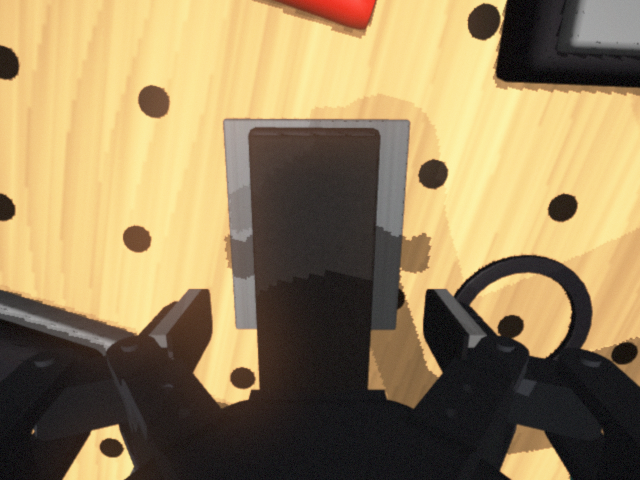

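View pics/side2.png

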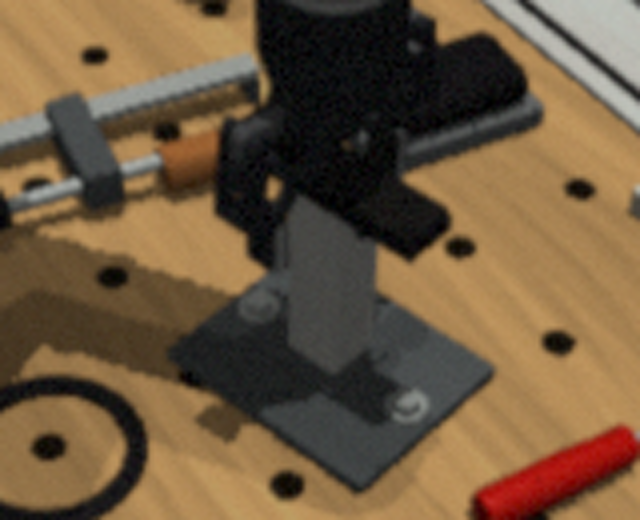

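The fingers straddle the head with no contact, but the tool drifted 4 mm in y. I'll correct that and close.

Call:
jog_arm(deltas="0.0035 -0.0086 -0.001 0 0 -0.05 0; 0 0 0 0 0 0 0; 0 0 0 0 0 0 0")

```text
time_s: 3.25
tool_pos: [526.3, 151.5, 124.3]
orientation: [[0.001, -0.972, -0.234], [0.0, -0.234, 0.972], [-1.0, -0.001, 0.0]]
ft_force: [-0.1, -0.2, -1.2]
gripper_width: 85.4
```

Call:
jog_arm(deltas="0 0.003 0 0 0 0 0.3; 0 0 0 0 0 0 0.45; 0 0 0 0 0 0 0.6; 0 0 0 0 0 0 0.8; 0 0 0 0 0 0 1; 0 0 0 0 0 0 1; 0 0 0 0 0 0 1", force=28)

```text
time_s: 3.95
tool_pos: [526.6, 153.4, 124.1]
orientation: [[0.001, -0.972, -0.235], [0.001, -0.235, 0.972], [-1.0, -0.001, 0.0]]
ft_force: [1.1, -0.3, 1.7]
gripper_width: 33.5
```

The opening is 33.5 mm, so the button is flush. I'll raise it in small steps.

Call:
jog_arm(deltas="0 0 0.003 0 0 0 1; 0 0 0.003 0 0 0 1; 0 0 0.003 0 0 0 1; 0 0 0.003 0 0 0 1; 0 0 0 0 0 0 1")

```text
time_s: 4.45
tool_pos: [526.5, 153.4, 128.1]
orientation: [[0.0, -0.972, -0.234], [0.001, -0.234, 0.972], [-1.0, -0.001, 0.001]]
ft_force: [6.4, 1.1, -9.6]
gripper_width: 33.7
```

Call:
jog_arm(deltas="0 0 0.004 0 0 0 1; 0 0 0.004 0 0 0 1; 0 0 0.004 0 0 0 1; 0 0 0 0 0 0 1; 0 0 0 0 0 0 1")

```text
time_s: 4.95
tool_pos: [526.5, 153.4, 132.7]
orientation: [[-0.0, -0.972, -0.234], [0.001, -0.234, 0.972], [-1.0, 0.0, 0.001]]
ft_force: [8.1, 0.7, -16.1]
gripper_width: 33.7
```

```bash
python3 - <<'E'
from h import *
s=read_state();print(s["time_s"],s["tool_pos"],s["ft_force"])
im,d=vision.read_camera("wrist"); cv2.imwrite(f"pics/wrist3.png",im[:,:,::-1])
P=cloud("wrist",d);k=(abs(P[...,0]-532)<40)&(abs(P[...,1]-115)<35)&(P[...,2]>140)&(d>0)
print(np.percentile(P[k][:,2],[10,50,90]),k.sum())
E
```

```text
4.95 [526.50017272 153.42542627 132.65276771] [  8.11718139   0.67140947 -16.10876183]
[165.11539369 167.58926546 208.46933174] 60081
```

View pics/wrist3.png

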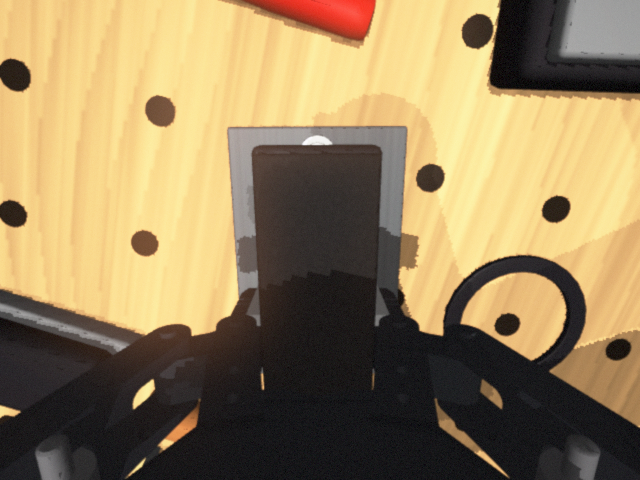

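The head is at 167.6 mm, up about 9 mm along with the hand. I'll go on to about 153 mm, then in 1 mm steps.

Call:
jog_arm(deltas="0 0 0.006 0 0 0 1; 0 0 0.006 0 0 0 1; 0 0 0.006 0 0 0 1; 0 0 0.006 0 0 0 1; 0 0 0.006 0 0 0 1; 0 0 0.006 0 0 0 1; 0 0 0 0 0 0 1; 0 0 0 0 0 0 1")

```text
time_s: 5.8
tool_pos: [526.5, 153.4, 153.6]
orientation: [[0.001, -0.972, -0.235], [0.0, -0.235, 0.972], [-1.0, -0.001, 0.0]]
ft_force: [4.6, 0.6, -4.2]
gripper_width: 34.2
```

Call:
jog_arm(deltas="0 0 0.002 0 0 0 1; 0 0 0.002 0 0 0 1; 0 0 0 0 0 0 1; 0 0 0 0 0 0 1")

```text
time_s: 6.2
tool_pos: [526.5, 153.4, 155.4]
orientation: [[0.001, -0.972, -0.235], [0.001, -0.235, 0.972], [-1.0, -0.001, 0.0]]
ft_force: [4.8, 1.4, -7.2]
gripper_width: 34.0
```

```bash
cat > hd.py <<'E'
from h import *
s=read_state();print(s["time_s"],s["tool_pos"],s["ft_force"],s["gripper_width"])
for c in ("wrist","top"):
    im,d=vision.read_camera(c)
    P=cloud(c,d);u=P[...,:2]-[526,153];X=np.array([.972,.235]);Y=np.array([-.235,.972])
    k=(abs(u@X)<12)&(u@Y<-25)&(u@Y>-58)&(P[...,2]>140)&(d>0)
    print(c,"head z",np.percentile(P[k][:,2],[10,50,90]),k.sum())
    if c=="wrist":
        for r in models.landmark_of("wrist","head_top")[:2]: print(r)
E
python3 hd.py
```

```text
6.2 [526.52545896 153.4031722  155.38747182] [ 4.79270288  1.38160837 -7.21914559] 34.019800389440455
wrist head z [187.88490264 188.64452264 189.39198478] 11407
{'at': [526.6, 151.0, 191.0], 'p': 0.57}
top head z [186.12218098 478.5151421  488.11711972] 289
```

Call:
jog_arm(deltas="0 0 0.002 0 0 0 1; 0 0 0 0 0 0 1; 0 0 0 0 0 0 1")

```text
time_s: 6.65
tool_pos: [526.5, 153.4, 156.7]
orientation: [[0.001, -0.972, -0.235], [0.001, -0.235, 0.972], [-1.0, -0.001, 0.0]]
ft_force: [4.8, 1.5, -4.1]
gripper_width: 33.8
```

Call:
jog_arm(deltas="0 0 0.002 0 0 0 1; 0 0 0 0 0 0 1; 0 0 0 0 0 0 1")

```text
time_s: 6.95
tool_pos: [526.5, 153.4, 157.8]
orientation: [[0.001, -0.972, -0.235], [0.001, -0.235, 0.972], [-1.0, -0.001, 0.0]]
ft_force: [4.5, 1.0, -5.1]
gripper_width: 33.6
```

```bash
python3 hd.py
```

```text
6.95 [526.47134822 153.3875458  157.81985633] [ 4.48305583  0.98299207 -5.06648374] 33.61190832562097
wrist head z [190.33952077 191.08416712 191.83574892] 11401
{'at': [527.8, 151.3, 192.0], 'p': 0.7}
top head z [188.56850841 481.33430062 490.67396982] 282
```

Call:
jog_arm(deltas="0 0 0.0015 0 0 0 1; 0 0 0 0 0 0 1; 0 0 0 0 0 0 1")

```text
time_s: 7.4
tool_pos: [526.5, 153.4, 158.3]
orientation: [[0.001, -0.972, -0.235], [0.001, -0.235, 0.972], [-1.0, -0.001, 0.0]]
ft_force: [6.3, 1.0, -6.3]
gripper_width: 33.3
```

Call:
jog_arm(deltas="0 0 0.0015 0 0 0 1; 0 0 0 0 0 0 1; 0 0 0 0 0 0 1")

```text
time_s: 7.7
tool_pos: [526.5, 153.4, 159.0]
orientation: [[0.001, -0.972, -0.235], [0.001, -0.235, 0.972], [-1.0, -0.001, 0.0]]
ft_force: [5.3, 1.5, -6.9]
gripper_width: 34.0
```

Call:
jog_arm(deltas="0 0 0.0015 0 0 0 1; 0 0 0 0 0 0 1; 0 0 0 0 0 0 1")

```text
time_s: 8.0
tool_pos: [526.5, 153.4, 159.7]
orientation: [[0.001, -0.972, -0.235], [0.001, -0.235, 0.972], [-1.0, -0.001, 0.0]]
ft_force: [5.7, 1.3, -8.4]
gripper_width: 33.8
```

```bash
python3 hd.py
```

```text
8.0 [526.46378712 153.38860069 159.65447255] [ 5.72619176  1.32204105 -8.40023681] 33.76357581670581
wrist head z [192.16025716 192.91226477 193.67579771] 11408
{'at': [525.2, 151.3, 193.1], 'p': 0.69}
top head z [190.16072474 480.12055494 492.61308097] 287
```

Call:
jog_arm(deltas="0 0 0.0015 0 0 0 1; 0 0 0 0 0 0 1; 0 0 0 0 0 0 1; 0 0 0 0 0 0 1")

```text
time_s: 8.55
tool_pos: [526.5, 153.4, 160.4]
orientation: [[0.001, -0.972, -0.235], [0.001, -0.235, 0.972], [-1.0, -0.001, 0.0]]
ft_force: [5.5, 1.8, -6.8]
gripper_width: 33.6
```

Call:
jog_arm(deltas="0 0 0.002 0 0 0 1")

```text
time_s: 8.65
tool_pos: [526.5, 153.4, 161.2]
orientation: [[0.001, -0.972, -0.234], [0.001, -0.234, 0.972], [-1.0, -0.001, 0.0]]
ft_force: [5.6, 1.3, -7.8]
gripper_width: 33.8
```

Call:
jog_arm(deltas="0 0 0 0 0 0 1; 0 0 0 0 0 0 1")

```text
time_s: 8.85
tool_pos: [526.5, 153.4, 161.4]
orientation: [[0.001, -0.972, -0.235], [0.001, -0.235, 0.972], [-1.0, -0.001, 0.0]]
ft_force: [5.5, 1.3, -7.2]
gripper_width: 33.7
```

```bash
python3 hd.py
```

```text
8.85 [526.47230638 153.4145098  161.40068329] [ 5.54379324  1.26700517 -7.24141304] 33.69229578318296
wrist head z [193.89692042 194.65821828 195.40490413] 11390
{'at': [525.8, 151.4, 194.4], 'p': 0.6}
top head z [192.27555274 483.3807734  494.47785371] 287
```

Call:
jog_arm(deltas="0 0 0.0015 0 0 0 1; 0 0 0 0 0 0 1")

```text
time_s: 9.2
tool_pos: [526.5, 153.4, 161.7]
orientation: [[0.001, -0.972, -0.234], [0.001, -0.234, 0.972], [-1.0, -0.001, 0.001]]
ft_force: [6.7, 1.6, -9.7]
gripper_width: 33.6
```

Call:
jog_arm(deltas="0 0 0.0015 0 0 0 1; 0 0 0 0 0 0 1")

```text
time_s: 9.4
tool_pos: [526.4, 153.4, 161.9]
orientation: [[0.0, -0.972, -0.234], [0.001, -0.234, 0.972], [-1.0, -0.001, 0.001]]
ft_force: [8.6, 1.7, -11.2]
gripper_width: 33.8
```

The force is rising (7 → 9.7 → 11.2 N) and the travel has stalled, so the upper edge of the hole has caught on the button. I'll stop, ease off and let go.

Call:
jog_arm(deltas="0 0 -0.002 0 0 0 1; 0 0 0 0 0 0 0.6; 0 0 0 0 0 0 0.3; 0 0 0 0 0 0 0; 0 0 0 0 0 0 0; 0 0 0 0 0 0 0")

```text
time_s: 10.0
tool_pos: [525.6, 152.9, 162.5]
orientation: [[-0.001, -0.972, -0.234], [-0.0, -0.234, 0.972], [-1.0, 0.001, -0.0]]
ft_force: [-0.8, -0.4, -0.8]
gripper_width: 85.2
```

Call:
jog_arm(deltas="0 0 0.03 0 0 0 0; 0 0 0.06 0 0 0 0; 0 0 0.06 0 0 0 0; 0 0 0.04 0 0 0 0; 0 0 0 0 0 0 0")

```text
time_s: 10.5
tool_pos: [527.3, 153.7, 260.9]
orientation: [[0.006, -0.972, -0.235], [0.003, -0.235, 0.972], [-1.0, -0.007, 0.001]]
ft_force: [-0.1, 0.2, -0.4]
gripper_width: 85.5
```

```bash
python3 hd.py
```

```text
10.5 [527.31720229 153.65868321 260.94002816] [-0.0888653   0.206724   -0.44482228] 85.53844886867861
wrist head z [191.78886246 192.61883513 193.42810669] 2823
{'at': [526.8, 151.5, 190.4], 'p': 0.97}
top head z [192.58486286 580.28333633 590.33066581] 380
```

The hand is clear. To check that the button popped, I'll tilt and look at the +x face with the wrist camera.

Call:
jog_arm(deltas="0.035 0.009 0.01 0 0 0 0; 0.035 0.009 0 -0.235 0.972 0 0; 0.035 0.009 0 -0.235 0.972 0 0; 0.035 0.009 0 -0.235 0.972 0 0; 0.035 0.006 0 -0.235 0.972 0 0; 0 0 0 -0.235 0.972 0 0; 0 0 0 0 0 0 0")

```text
time_s: 11.35
tool_pos: [614.4, 174.4, 252.7]
orientation: [[-0.637, -0.735, -0.233], [-0.153, -0.175, 0.973], [-0.756, 0.655, -0.001]]
ft_force: [0.4, 1.1, -2.5]
gripper_width: 85.4
```

```bash
python3 - <<'E'
from h import *
k=vision.calibration("wrist");im,d=vision.read_camera("wrist");cv2.imwrite("pics/w5.png",im[:,:,::-1])
print(proj(k,[526+21,153+5,120]))
for t in("head_top","button_tip"):
    for r in models.landmark_of("wrist",t)[:2]: print(t,r["at"],r["p"])
E
```

```text
[271.79211597 227.08455442]
head_top [525.3, 148.0, 195.1] 0.59
button_tip [545.6, 158.1, 121.5] 0.6
```

View pics/w5.png

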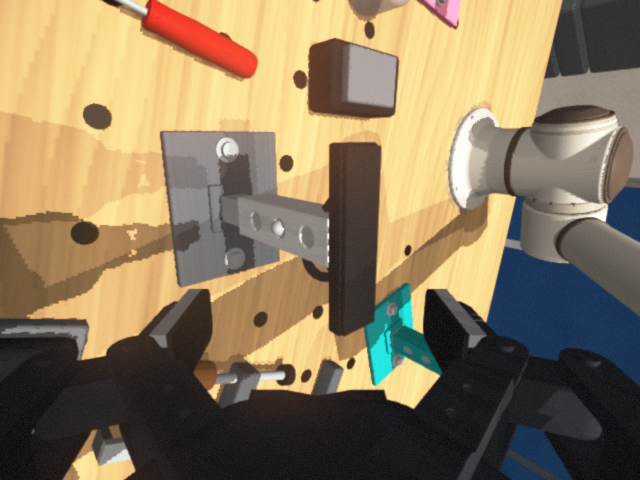

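The middle hole at (278,228) shows the bright dome and the holes on either side, (255,220) and (307,236), are empty, so it has popped. I'll go back above the head, upright, and shut the jaws.

Call:
jog_arm(deltas="0 0 0 0.235 -0.972 0 0; -0.03 -0.007 0.004 0.235 -0.972 0 0.3; -0.03 -0.007 0.004 0.235 -0.972 0 0.6; -0.03 -0.007 0.004 0.235 -0.972 0 1; -0.03 -0.007 0.004 0.235 -0.972 0 1; -0.03 -0.007 0 0 0 0 1; -0.027 -0.007 0 0 0 0 1; 0 0 0 0 0 0 1; 0 0 0 0 0 0 1")

```text
time_s: 12.4
tool_pos: [524.8, 153.1, 272.7]
orientation: [[0.005, -0.972, -0.235], [0.002, -0.235, 0.972], [-1.0, -0.005, 0.001]]
ft_force: [0.0, 0.4, 0.2]
gripper_width: 0.2
```

```bash
python3 - <<'E'
from h import *
for c in("top","wrist"):
    im,d=vision.read_camera(c)
    P=cloud(c,d);m=(d>0)&(P[...,2]>180)&(P[...,2]<205)&(np.hypot(P[...,0]-525,P[...,1]-153)<95)
    q=P[m];print(c,cv2.minAreaRect(q[:,:2].astype(np.float32)),np.median(q[:,2]))
print(read_state()["tool_pos"],read_state()["ft_force"])
E
```

```text
top ((525.3364868164062, 153.061279296875), (33.67563247680664, 129.5877227783203), 13.75434684753418) 192.95580319905443
wrist ((531.0701904296875, 132.97802734375), (34.15589141845703, 87.13774108886719), 13.762737274169922) 194.08026860076185
[525.49825804 153.31696764 271.27456681] [-0.93080582  0.24660093 -0.54063713]
```

Call:
jog_arm(deltas="0 0 -0.04 0 0 0 1; 0 0 -0.035 0 0 0 1; 0 0 -0.02 0 0 0 1; 0 0 0 0 0 0 1; 0 0 0 0 0 0 1")

```text
time_s: 13.0
tool_pos: [525.8, 153.3, 223.1]
orientation: [[0.001, -0.972, -0.235], [-0.0, -0.235, 0.972], [-1.0, -0.001, -0.0]]
ft_force: [-0.2, 0.3, -0.1]
gripper_width: -0.3
```

Call:
jog_arm(deltas="0 0 -0.004 0 0 0 1; 0 0 -0.004 0 0 0 1; 0 0 -0.003 0 0 0 1; 0 0 0 0 0 0 1; 0 0 0 0 0 0 1")

```text
time_s: 13.5
tool_pos: [525.1, 153.2, 217.4]
orientation: [[0.0, -0.972, -0.235], [0.0, -0.235, 0.972], [-1.0, -0.0, 0.0]]
ft_force: [0.0, 0.4, 0.3]
gripper_width: -0.3
```

Call:
jog_arm(deltas="0 0 -0.003 0 0 0 1; 0 0 0 0 0 0 1; 0 0 0 0 0 0 1")

```text
time_s: 13.8
tool_pos: [525.1, 153.2, 215.8]
orientation: [[-0.0, -0.972, -0.235], [-0.0, -0.235, 0.972], [-1.0, 0.0, -0.0]]
ft_force: [0.6, -0.0, 0.0]
gripper_width: -0.1
```

Call:
jog_arm(deltas="0 0 -0.002 0 0 0 1; 0 0 0 0 0 0 1; 0 0 0 0 0 0 1")

```text
time_s: 14.1
tool_pos: [525.1, 153.2, 215.0]
orientation: [[0.0, -0.972, -0.235], [0.0, -0.235, 0.972], [-1.0, -0.0, 0.0]]
ft_force: [-1.1, 0.2, 1.1]
gripper_width: -0.0
```

Call:
jog_arm(deltas="0 0 -0.002 0 0 0 1; 0 0 0 0 0 0 1")

```text
time_s: 14.3
tool_pos: [525.1, 153.2, 213.8]
orientation: [[0.0, -0.972, -0.234], [0.0, -0.234, 0.972], [-1.0, -0.0, 0.0]]
ft_force: [-0.7, 0.0, 1.4]
gripper_width: 0.2
```

Call:
jog_arm(deltas="0 0 -0.001 0 0 0 1; 0 0 0 0 0 0 1")

```text
time_s: 14.5
tool_pos: [525.1, 153.2, 213.3]
orientation: [[0.0, -0.972, -0.235], [-0.0, -0.235, 0.972], [-1.0, -0.0, -0.0]]
ft_force: [-0.4, 0.6, 1.6]
gripper_width: 0.3
```

Call:
jog_arm(deltas="0 0 -0.0015 0 0 0 1; 0 0 0 0 0 0 1")

```text
time_s: 14.7
tool_pos: [525.1, 153.2, 212.5]
orientation: [[-0.0, -0.972, -0.235], [-0.0, -0.235, 0.972], [-1.0, 0.0, -0.0]]
ft_force: [-0.4, 0.0, 1.3]
gripper_width: -0.2
```

Call:
jog_arm(deltas="0 0 -0.0015 0 0 0 1; 0 0 0 0 0 0 1")

```text
time_s: 14.9
tool_pos: [525.1, 153.2, 212.2]
orientation: [[0.0, -0.972, -0.235], [0.0, -0.235, 0.972], [-1.0, -0.0, -0.0]]
ft_force: [-1.2, 0.3, 4.1]
gripper_width: -0.2
```

Call:
jog_arm(deltas="0 0 -0.0015 0 0 0 1; 0 0 0 0 0 0 1")

```text
time_s: 15.1
tool_pos: [525.1, 153.2, 211.9]
orientation: [[0.001, -0.972, -0.235], [0.0, -0.235, 0.972], [-1.0, -0.001, -0.0]]
ft_force: [-3.1, 1.4, 7.0]
gripper_width: 0.2
```

Call:
jog_arm(deltas="0 0 -0.0015 0 0 0 1; 0 0 0 0 0 0 1")

```text
time_s: 15.3
tool_pos: [525.1, 153.1, 211.7]
orientation: [[0.001, -0.972, -0.235], [0.0, -0.235, 0.972], [-1.0, -0.001, -0.0]]
ft_force: [-3.7, -0.0, 8.8]
gripper_width: -0.3
```

Call:
jog_arm(deltas="0 0 -0.002 0 0 0 1; 0 0 0 0 0 0 1")

```text
time_s: 15.5
tool_pos: [525.2, 153.2, 211.5]
orientation: [[0.001, -0.972, -0.235], [0.0, -0.235, 0.972], [-1.0, -0.001, -0.0]]
ft_force: [-4.8, -0.2, 10.9]
gripper_width: 0.2
```

Call:
jog_arm(deltas="0 0 -0.002 0 0 0 1; 0 0 0 0 0 0 1")

```text
time_s: 15.7
tool_pos: [525.2, 153.2, 211.3]
orientation: [[0.002, -0.972, -0.236], [0.0, -0.236, 0.972], [-1.0, -0.002, -0.0]]
ft_force: [-6.9, 0.0, 15.8]
gripper_width: 0.1
```

It reads 15.8 N and nothing gives. I'll hold briefly, then lift away.

Call:
jog_arm(deltas="0 0 0 0 0 0 1; 0 0 0 0 0 0 1; 0 0 0 0 0 0 1; 0 0 0 0 0 0 1")

```text
time_s: 16.1
tool_pos: [525.2, 153.1, 211.3]
orientation: [[0.002, -0.972, -0.235], [0.0, -0.235, 0.972], [-1.0, -0.002, -0.0]]
ft_force: [-5.9, 0.1, 15.9]
gripper_width: 0.2
```

Call:
jog_arm(deltas="0 0 0.01 0 0 0 1; 0 0 0.04 0 0 0 1; 0 0 0.06 0 0 0 1; 0 0 0 0 0 0 1; 0 0 0 0 0 0 0.5; 0 0 0 0 0 0 0")

```text
time_s: 16.7
tool_pos: [524.4, 152.9, 261.9]
orientation: [[-0.002, -0.972, -0.234], [-0.001, -0.234, 0.972], [-1.0, 0.002, -0.0]]
ft_force: [0.1, 0.6, 0.5]
gripper_width: 28.2
```

Call:
jog_arm(deltas="0.035 0.009 0.01 0 0 0 0; 0.035 0.009 0 -0.235 0.972 0 0; 0.035 0.009 0 -0.235 0.972 0 0; 0.035 0.009 0 -0.235 0.972 0 0; 0.035 0.006 0 -0.235 0.972 0 0; 0 0 0 -0.235 0.972 0 0; 0 0 0 0 0 0 0")

```text
time_s: 17.4
tool_pos: [613.6, 174.5, 258.8]
orientation: [[-0.636, -0.736, -0.233], [-0.153, -0.175, 0.973], [-0.756, 0.654, -0.001]]
ft_force: [0.3, 0.5, -2.6]
gripper_width: 85.6
```

```bash
python3 - <<'E'
from h import *
k=vision.calibration("wrist");im,d=vision.read_camera("wrist");u,v=map(int,proj(k,[547,158,120]));print(u,v)
cv2.imwrite("pics/w6.png",cv2.resize(im[v-75:v+75,max(u-100,0):u+100,::-1],None,fx=4,fy=4,interpolation=cv2.INTER_CUBIC))
im,d=vision.read_camera("top");cv2.imwrite("pics/top6.png",im[:,:,::-1])
P=cloud("top",d);m=(d>0)&(P[...,2]>180)&(P[...,2]<205)&(np.hypot(P[...,0]-525,P[...,1]-153)<75)
print(np.median(P[m][:,2]),m.sum(),read_state()["tool_pos"],read_state()["ft_force"])
E
```

```text
266 225
189.10291159512636 853 [612.76455662 174.04206456 265.23575951] [-1.29981403 -0.18173774  0.17913294]
```

View pics/w6.png

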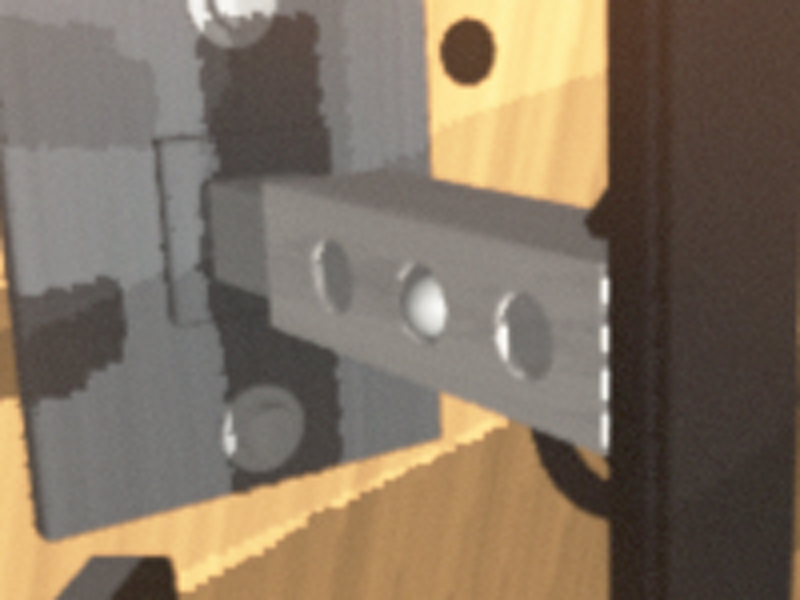

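View pics/top6.png

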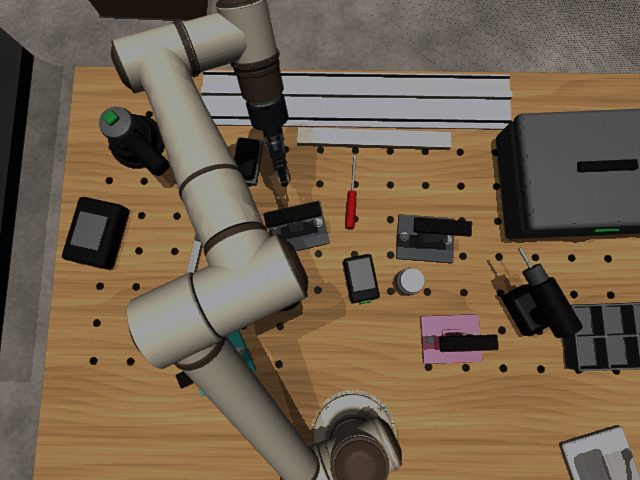

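The crop shows the dome filling the middle hole at (425,303), sitting at the hole's upper edge so that it carries the sleeve. The top view shows nothing else moved and the hand clear at (283,180).

```bash
python3 -c "
from cell import sign_off; print(sign_off())"
```

```text
the job is handed in; nothing more can be done
None
```

The low grey support now stands one hole higher, with its button out through the second hole, and the job is handed in (no verdict was reported).

- **Raising:** I pinched the button in at 28 N and raised the sleeve. I stopped when the upward force climbed from about 7 to 11 N and the travel stalled, then let go.
- **Leaning:** I pressed on the middle of the head with the shut fingertips. It settled 2–3 mm through the play in the hole, then carried 15.9 N for 0.4 s without giving.
- **Last checks:** After the lean, the wrist camera showed the dome in the middle hole, with the holes above and below it empty. In the final top view the bystanders I could see stood where they were, but the arm hid the clamp and guide ring. The hand was clear and the force reading was close to zero.
- **Not exact:** The last overhead reading of the head's height, 189 mm, includes edge pixels, so it only roughly confirms the settling. I could not read the button-to-sleeve force directly.

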